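# Make up two craft kits, one part from a toggle clamp

## Task

Make up the two craft kits: the large tin and the tall tape roll go into the long tray, the small tin and the glued wooden block go into the square tray, one thing to each compartment, each standing upright and flat on the tray's floor. The block is still in the toggle clamp: flip the clamp's handle over centre until it stays open before you take the block out, and leave the clamp open.

Things in the scene. Friction and masses are not known exactly. Their poses are not given: they have to be found in the camera images.
- long_tray: Fixed. Origin: centre of its underside on the table, z up. Shallow oblong wooden tray, 90 mm (its x) by 190 mm (its y), walls 5 mm thick and 18 mm high, inner floor 5 mm above the table. A 5 mm divider across the middle makes two equal compartments, each 80 mm (x) by 87 mm (y), centred at y = +46 and -46 mm, x = 0. Either thing may have either compartment.
- square_tray: Fixed. Origin: centre of its underside on the table, z up. Shallow square wooden tray, 145 by 145 mm, walls 5 mm thick and 18 mm high, inner floor 5 mm above the table. A 5 mm divider along its x makes two equal compartments, each 135 mm (x) by 65 mm (y), centred at y = +35 and -35 mm, x = 0. Either thing may have either compartment.
- large_tin: Closed upright cylindrical metal tin with plain white label, diameter 60 mm, height 70 mm, about 0.25 kg. Stands loose on the table. Origin: centre of its underside, z up along its axis.
- small_tin: Closed upright cylindrical metal tin with plain white label, diameter 42 mm, height 55 mm, about 0.1 kg. Stands loose on the table. Origin: centre of its underside, z up along its axis.
- tape_roll: Tall roll of pale paper tape standing on end, outer diameter 64 mm, open core hole of 40 mm diameter, height 48 mm, about 0.1 kg. Loose on the table. Origin: centre of its underside, z up along its axis. (The flat black and brown rolls at the far side are not part of the job.)
- block: Glued wooden card-holder block, 46 mm (its x) by 36 mm (its y) by 45 mm high, about 0.06 kg, a 5 mm slot sawn 10 mm deep along the middle of its top (along x). Loose, but lies in the clamp fixture's nest under the clamp arm, its axes parallel to the fixture's. Origin: centre of its underside, z up.
- clamp_base: Fixed. Origin: centre of its underside on the table, z up. Toggle clamp fixture: plywood base 180 (its x) x 90 (y) x 10 mm, steel bracket in the middle (top 74 mm), and at +x the block's nest, centred at x = 60 mm, y = 0, with low strips on its y sides and far x end (tops 18 mm); the block stands on the base at 10 mm. The clamp turns about the line x = 0, z = 64 mm (along y).
- clamp (a joint): Clamp angle, rad: 0 clamped, 1.92 open. Arm (62 mm) and red handle (90 mm, tip 18 mm thick) are one piece, 62 degrees apart. Clamped, the arm lies level along fixture +x over the block, the handle leans 28 degrees from upright to +x; flip it over the top to -x (under 2 N at the tip). Beyond 1.0 rad it drops open by its weight: handle nearly level to -x, arm up. It stays at either end.
- handle_tip (a point): Outer end of the clamp handle, on the axis of its round red grip (18 mm thick, about 54 mm long), 90 mm from the pivot. Clamped: at x = 42 mm, y = 0 of the fixture, 143 mm above the table; open: at about x = -89 mm, 79 mm above the table.
Not all that is in view belongs to the job. What is shaped like the square_tray but pink or yellow is not meant.

How it is judged:
On the way:
1. the clamp is flipped open while the block still lies in its nest (value of joint clamp above 1.6 rad and horizontal distance between block and clamp_base below 0.075 m and z of block in the frame of clamp_base below 0.016 m and distance of block from where it was at the start of the episode below 0.012 m), for 0.2 s.
At the end, for the whole second after the job is handed in: Large tin and tape roll in different compartments of the long tray, small tin and block in different compartments of the square tray; each within its compartment, underside within 3 mm of the floor, upright within 0.1 rad, at rest. Clamp open (above 1.6 rad) (((x of large_tin in the frame of long_tray between -0.02 and 0.02 m and y of large_tin in the frame of long_tray between 0.028 and 0.066 m and z of large_tin in the frame of long_tray between 0.002 and 0.008 m and angle between each of large_tin, tape_roll's own z axis and vertical below 0.1 rad and x of tape_roll in the frame of long_tray between -0.02 and 0.02 m and y of tape_roll in the frame of long_tray between -0.066 and -0.028 m and z of tape_roll in the frame of long_tray between 0.002 and 0.008 m) or (x of large_tin in the frame of long_tray between -0.02 and 0.02 m and y of large_tin in the frame of long_tray between -0.066 and -0.028 m and z of large_tin in the frame of long_tray between 0.002 and 0.008 m and angle between each of large_tin, tape_roll's own z axis and vertical below 0.1 rad and x of tape_roll in the frame of long_tray between -0.02 and 0.02 m and y of tape_roll in the frame of long_tray between 0.028 and 0.066 m and z of tape_roll in the frame of long_tray between 0.002 and 0.008 m)) and ((x of small_tin in the frame of square_tray between -0.055 and 0.055 m and y of small_tin in the frame of square_tray between 0.018 and 0.053 m and z of small_tin in the frame of square_tray between 0.002 and 0.008 m and angle between each of small_tin, block's own z axis and vertical below 0.1 rad and x of block in the frame of square_tray between -0.055 and 0.055 m and y of block in the frame of square_tray between -0.053 and -0.018 m and z of block in the frame of square_tray between 0.002 and 0.008 m) or (x of small_tin in the frame of square_tray between -0.055 and 0.055 m and y of small_tin in the frame of square_tray between -0.053 and -0.018 m and z of small_tin in the frame of square_tray between 0.002 and 0.008 m and angle between each of small_tin, block's own z axis and vertical below 0.1 rad and x of block in the frame of square_tray between -0.055 and 0.055 m and y of block in the frame of square_tray between 0.018 and 0.053 m and z of block in the frame of square_tray between 0.002 and 0.008 m)) and value of joint clamp above 1.6 rad and linear speed of each of large_tin, tape_roll, small_tin, block below 0.02 m/s and angular speed of each of large_tin, tape_roll, small_tin, block below 0.2 rad/s); the robot touches nothing.
It also fails if it takes over 112 s, if anything falls off the work surface, if the arm or the gripper's body presses on something with over 40 N, if the wrist force passes 120 N, or if a joint passes its speed limit or range.

## Robot

A 7-joint arm with a two-finger parallel gripper is mounted at the origin on the work surface. World frame = base frame: x ahead of the robot, y to its left, z up, the work surface at z = 0. Lengths are in m, angles in rad, forces in N, time in s.
With the tool pointing down it reaches from about 0.4 to 0.875 m from the base axis. Payload 19.3 kg.
Tool frame: the origin (TCP) lies on the centre line of the jaws, within the pads' length; the fingertips stand 14 mm ahead of it and the grasp point (between the pads) lies 5 mm behind it (bot.tip_extent is the distance from the TCP to the fingertips, in m); z points along the fingers, y is the line along which they close (so a half turn about z gives the same grasp; the last joint's range is limited). The gripper opens to 85 mm and grips with 20 to 120 N. Pads are 22 mm wide; open, the fingers measure 114 mm over their backs; the gripper's body (76 mm by 85 mm) begins 54 mm behind the grasp point. The pads swing forward as they close: fully open they stand 13 mm farther back than shut.
Start: joints at [-1.299, 0.521, -0.036, 1.599, 0.021, 1.021, -0.113], TCP at [0.21, 0.589, 0.245] pointing down, gripper open.
Joint ranges: [-2.91, 2.91], [-0.3, 2.13], [-1.5, 1.42], [0.17, 2.43], [-1.26, 4.41], [0.16, 1.93], [-2.52, 2.52]. Speed limits (rad/s): [1.89, 1.89, 2.39, 2.39, 3.01, 3.01, 3.01].

## Interface

Orientations are given as [roll, pitch, yaw] about the fixed x, y, z axes, in that order (R = Rz(yaw) Ry(pitch) Rx(roll)).
In Python, from workcell import monitor, grab_frame, camera_model, bot gives the robot as it stands.
- The arm moves only by the tool move_arm, never from a script. Its argument "moves" is a list of rows, each a list of 4 numbers: the shift along the world's x, y, z in mm, then the turn about the world's z in rad. A call has 1 to 12 rows; each row is the pose to reach, as a shift and turn from the pose commanded when the call began; what a row does not reach only later rows make up. A row lasts 1/8 s, in which the tool goes at most 62.5 mm and 10.7 degrees, less where a joint would pass 70% of its speed; a pose out of reach is approached as far as the arm can. A call with a gripper value outside its range is refused whole. "gripper" is the opening, from 0 (shut) to 1 (fully open), set as the call begins (left out, the last holds). The fingers move at their own pace and stop on an object; "newtons" is the grip in N (left out, the last holds). Time passes only in rows, so rows that repeat a pose let the fingers close. It gives the time, the measured TCP pose, the force, the opening and the grip force at its end, in the units of the state.
- monitor.observe(): the state, without advancing time (a new reading comes with each control period).
- grab_frame(name): name is "side" or "top" or "wrist"; returns the picture (480x640x3 uint8, blue, green, red); there is no depth.
- camera_model(name): a dict with "vfov" (degrees; the focal length in pixels is half the picture's height over the tangent of half this angle, whatever the lens; pixels are square), "cx", "cy" (the principal point, pixels), "R" (3x3) and "t" (3): a world point X has camera coordinates R X + t; the wrist camera has in their place "T_tool_cam" (4x4, takes a point from camera to tool coordinates, whose origin is the TCP and whose axes are the flange's). Camera axes: x right, y down, z forward; pixel columns grow to the right and rows downward; lengths in m; the calibration is good to about 2 mm. A picture is of the moment at which its call begins: read the wrist's pose just before it. camera_model takes no time and is no camera call.
- bot.job_done(): hands the job in; it is judged then, once.
The state is a dict: "clock": time; "qpos": joint angles; "qd": joint speeds; "joint_efforts": joint torques, N m; "position": TCP position; "tool_rot": TCP orientation; "force": force on the tool from outside, world axes, zero at the start; "moment": the same for the moment, N m; "grip_width": finger opening in m; "finger_force": force on a finger pad.
Only numpy, scipy, OpenCV 4.12 (cv2) and the standard library are available. Lean on these libraries where they do the work, as an engineer would, in place of code of your own. Each camera call takes 0.05 s, during which the arm holds its last target. There are 200 camera calls.

## Working session

There is one attempt and no reset: what is moved stays moved. The work goes in short steps, Python scripts to look and compute and a tool call to move; the robot and the scene stay as the last step left them, time stands still between calls to the robot, and variables do not carry over. Pictures are saved under pics/ and viewed, at most 14 in all, crops included, and the job is handed in when it is done.

Besides the shell and the picture viewer there is one more tool, called after "Emit:" by a JSON object that holds its "fn" and its "kwargs", one argument or row to a line. move_arm: Moves the arm, as the interface text tells. Its arguments: {"type":"object","properties":{"moves":{"type":"array","items":{"type":"array","items":{"type":"number"}}},"gripper":{"type":"number"},"newtons":{"type":"number"}},"required":["moves"]}

```bash
mkdir -p pics
cat > h.py <<'E'
import numpy as np, cv2
from workcell import monitor, grab_frame, camera_model, bot
def K(m):
    f=240/np.tan(np.radians(m["vfov"])/2); return f,m["cx"],m["cy"]
def pose(name,s=None):
    m=camera_model(name)
    if "R" in m: return m,np.array(m["R"]),np.array(m["t"])
    from scipy.spatial.transform import Rotation as Ro
    s=s or monitor.observe(); T=np.eye(4);T[:3,:3]=Ro.from_euler("xyz",s["tool_rot"]).as_matrix();T[:3,3]=s["position"]
    C=np.linalg.inv(T@np.array(m["T_tool_cam"])); return m,C[:3,:3],C[:3,3]
def ray(name,u,v,z,s=None):
    m,R,t=pose(name,s); f,cx,cy=K(m)
    d=R.T@np.array([(u-cx)/f,(v-cy)/f,1]); o=-R.T@t
    return o+d*(z-o[2])/d[2]
def proj(name,X,s=None):
    m,R,t=pose(name,s); f,cx,cy=K(m); c=R@np.array(X)+t
    return np.array([cx+f*c[0]/c[2],cy+f*c[1]/c[2]])
E
python3 - <<'E'
from h import *
print(monitor.observe())
for n in("top","side","wrist"):
    print(n,{k:(np.round(v,3).tolist() if not isinstance(v,str) else v) for k,v in camera_model(n).items()})
    cv2.imwrite(f"pics/{n}0.png",grab_frame(n))
cv2.imwrite("pics/top0.png",cv2.resize(cv2.imread("pics/top0.png"),(800,600),interpolation=cv2.INTER_CUBIC))
E
```

```text
{'clock': 0.0, 'qpos': array([-1.29920651,  0.52202933, -0.0363418 ,  1.59997427,  0.02120562,
        1.02111798, -0.11282215]), 'qd': array([-1.96367831e-04, -3.76425681e-04, -2.18722753e-04, -3.57805403e-04,
       -8.74499018e-04, -6.02371219e-06,  2.89211038e-04]), 'joint_efforts': array([-2.67355481e-04, -9.27113843e+01,  1.98018126e+00, -3.69924259e+01,
        1.78938895e-02,  8.15653300e-03,  1.71056752e-05]), 'position': array([0.20940539, 0.58854252, 0.24472811]), 'tool_rot': array([-3.14045169e+00,  7.93035122e-05,  2.79978557e+00]), 'force': array([ 0.08513807, -0.11566222,  0.183341  ]), 'moment': array([ 0.06984061, -0.01005018, -0.03172534]), 'finger_force': 0.0, 'grip_width': 0.08508527359642826}
top {'vfov': 45.039, 'cx': 314.922, 'cy': 239.129, 'R': [[0.001, -1.0, 0.029], [-0.997, -0.003, -0.079], [0.079, -0.029, -0.996]], 't': [-0.081, 0.395, 1.261]}
side {'vfov': 51.503, 'cx': 319.705, 'cy': 248.188, 'R': [[0.88, -0.474, -0.009], [-0.363, -0.661, -0.657], [0.306, 0.582, -0.754]], 't': [-0.371, 0.17, 1.041]}
wrist {'vfov': 64.814, 'cx': 319.752, 'cy': 241.689, 'T_tool_cam': [[-0.0, -0.948, -0.318, 0.082], [1.0, -0.0, 0.001, -0.0], [-0.001, -0.318, 0.948, -0.127], [0.0, 0.0, 0.0, 1.0]]}
```

View pics/top0.png

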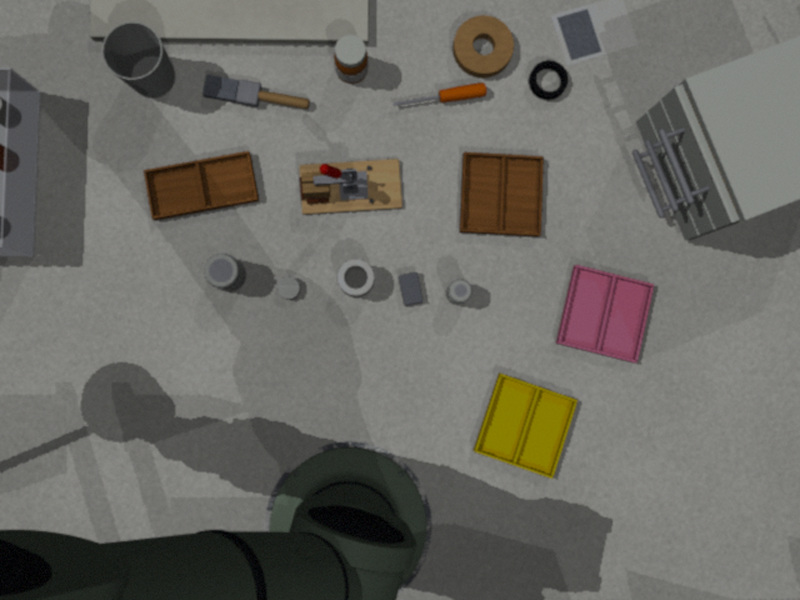

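View pics/side0.png

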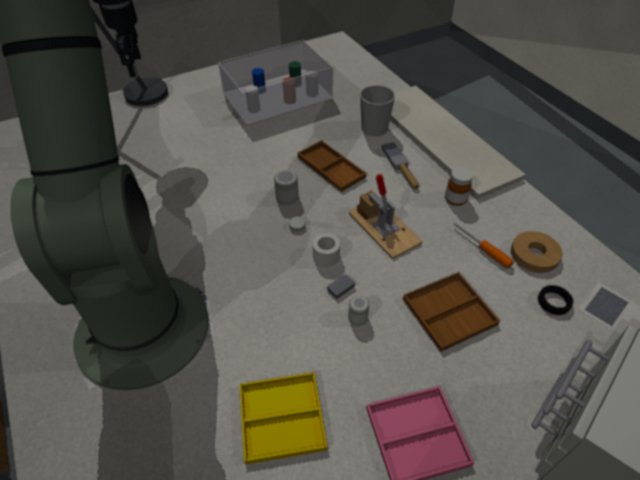

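Top view (800 px wide): large tin (223,270), tape roll (355,277), clamp (350,185), long tray (202,185), brown square tray (502,195). There are two small-tin candidates: (459,290), which is tall, and (288,288), which looks low. Next I'll enlarge crops to confirm which one it is.

Run:
```python
from h import *
a=grab_frame("top"); cv2.imwrite("pics/topraw.png",a)
c=a[110:260,100:300]; cv2.imwrite("pics/c1.png",cv2.resize(c,(800,600),interpolation=cv2.INTER_CUBIC))
c=a[110:260,250:450]; cv2.imwrite("pics/c2.png",cv2.resize(c,(800,600),interpolation=cv2.INTER_CUBIC))
a=cv2.imread("pics/side0.png")[130:355,260:510]
cv2.imwrite("pics/c3.png",cv2.resize(a,(666,600),interpolation=cv2.INTER_CUBIC))
```

```text
(no output)
```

View pics/c1.png

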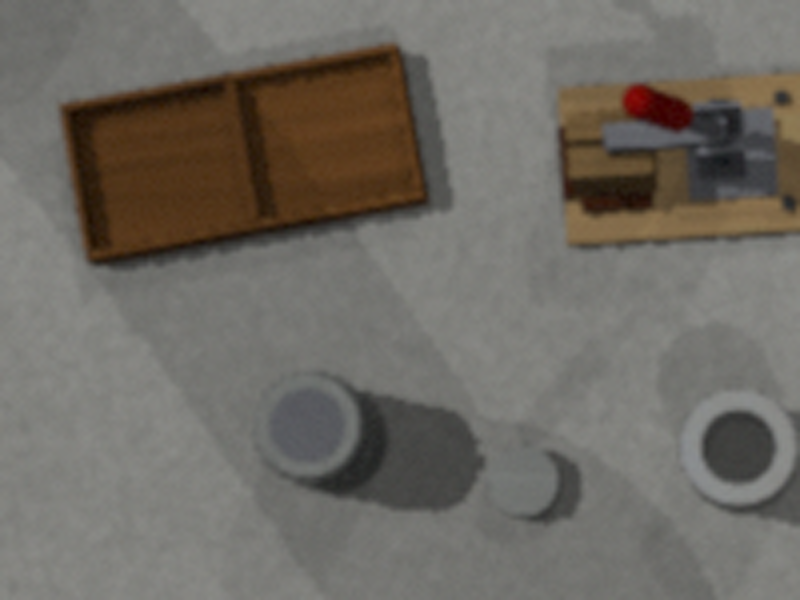

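View pics/c2.png

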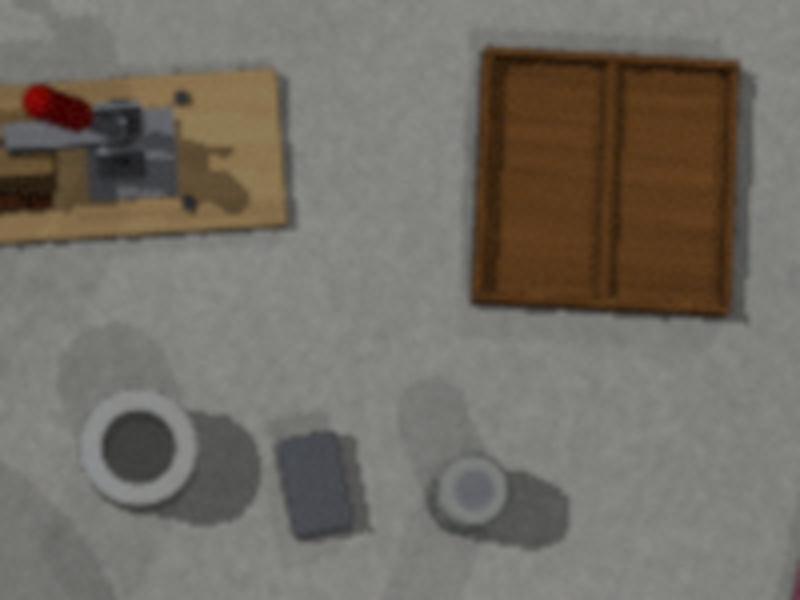

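View pics/c3.png

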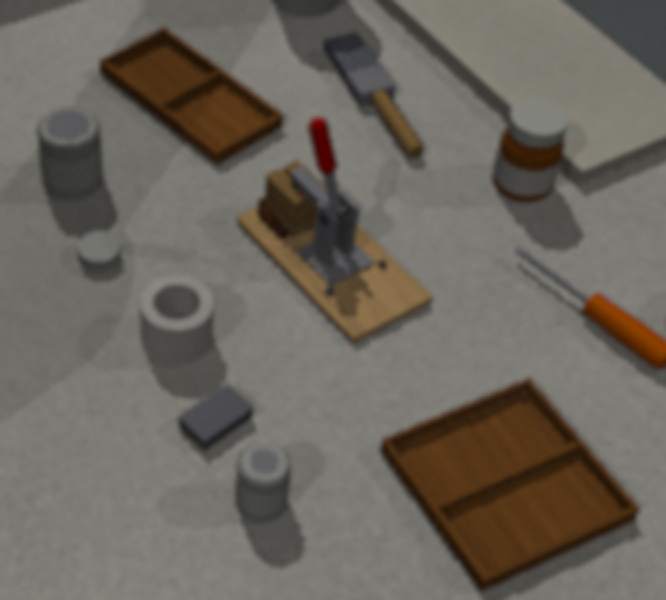

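The small tin is the tall one at top-view (459,290): it has a rim and side walls like the large tin. The item at (288,288) is only a low disc. Now I'll measure positions.

Run:
```python
from h import *
def P(x,y,ox,z): return ray("top",ox+(x+.5)/4-.5,110+(y+.5)/4-.5,z)
print("large",P(310,424,100,.07)); print("tape",P(139,448,250,.048)); print("small",P(472,489,250,.055))
for n,cs,z in (("long",[(63,105,100),(398,45,100),(427,200,100),(90,262,100)],.018),("sq",[(487,48,250),(739,62,250),(729,314,250),(473,301,250)],.018),("clamp",[(558,88,100),(275,68,250),(290,227,250),(568,245,100)],.01)):
    p=np.array([P(*c,z) for c in cs])[:,:2]; print(n,"c",p.mean(0),"sides",np.linalg.norm(p-np.roll(p,-1,0),axis=1))
    e=p[1]+p[2]-p[0]-p[3]; g=p[0]+p[1]-p[2]-p[3]
    print("  dir right(-y) yaw",np.arctan2(e[1],e[0]),"dir up yaw",np.arctan2(g[1],g[0]))
print("tip",P(638,100,100,.143))
```

```text
large [0.43994066 0.21203318 0.07      ]
tape [ 0.43062541 -0.01331282  0.048     ]
small [ 0.40848957 -0.19234831  0.055     ]
long c [0.59722417 0.26169023] sides [0.18731693 0.08918666 0.18765267 0.0895254 ]
  dir right(-y) yaw -1.378466536199731 dir up yaw 0.195280826783957
sq c [ 0.58567825 -0.2738596 ] sides [0.14261618 0.14374573 0.14356334 0.14404446]
  dir right(-y) yaw -1.6166720120916216 dir up yaw -0.05759557117247978
clamp c [ 0.59899413 -0.00261974] sides [0.1784231  0.09114703 0.18020333 0.08938699]
  dir right(-y) yaw -1.5022497354541728 dir up yaw 0.08356602598243985
tip [0.59602695 0.03610138 0.143     ]
```

Emit:
{"fn": "move_arm", "kwargs": {
  "moves": [
    [390,-484,-30,-1.156],
    [390,-484,-30,-1.156],
    [390,-484,-30,-1.156],
    [390,-484,-30,-1.156],
    [390,-484,-30,-1.156],
    [390,-484,-30,-1.156],
    [390,-484,-30,-1.156],
    [390,-484,-30,-1.156],
    [390,-484,-30,-1.156],
    [390,-484,-30,-1.156],
    [390,-484,-30,-1.156],
    [390,-484,-30,-1.156]
  ],
  "gripper": 0
}}

```text
clock: 1.7
position: [0.5992, 0.105, 0.215]
tool_rot: [-3.141, -0.0, 1.644]
force: [-0.1, 1.1, -0.1]
grip_width: -0.0002
finger_force: 0.0
```

Run:
```python
from h import *
s=monitor.observe(); print(s["position"],s["tool_rot"],bot.tip_extent)
a=grab_frame("wrist"); 
c=np.array([.599,-.0026]);d=np.array([-.073,.997]);n=np.array([-.997,-.073])
for fx,fy,z in((.042,0,.143),(.083,.018,.055),(.083,-.018,.055),(.037,.018,.055),(.037,-.018,.055),(.09,.045,.01),(.09,-.045,.01)):
    p=c+fx*d+fy*n; u=proj("wrist",[*p,z],s); print(fx,fy,z,u.round(1)); cv2.circle(a,tuple(int(round(q)) for q in u),4,(0,255,0),1)
cv2.imwrite("pics/w1.png",a)
```

```text
[0.59924239 0.1050032  0.21495736] [-3.14088214e+00 -2.00311932e-04  1.64353932e+00] 0.014
0.042 0 0.143 [306.3 364.1]
0.083 0.018 0.055 [287.2 253.3]
0.083 -0.018 0.055 [331.7 253.3]
0.037 0.018 0.055 [288.7 304.3]
0.037 -0.018 0.055 [331.1 304.2]
0.09 0.045 0.01 [261.5 229.1]
0.09 -0.045 0.01 [359.7 229.1]
```

View pics/w1.png

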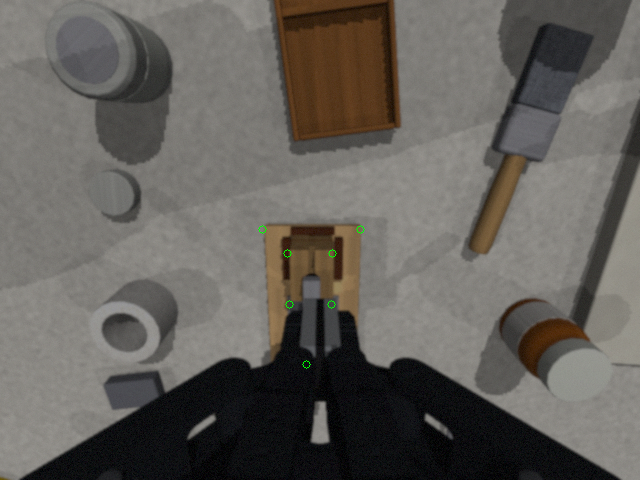

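Emit:
{"fn": "move_arm", "kwargs": {
  "moves": [
    [-6,0,-45,0],
    [-6,0,-83,0],
    [-5,-15,-83,0],
    [-4,-30,-83,0],
    [-3,-45,-83,0],
    [-2,-60,-83,0],
    [-1,-75,-83,0],
    [0,-90,-83,0],
    [1,-105,-83,0],
    [2,-120,-83,0],
    [3,-135,-83,0],
    [5,-155,-83,0]
  ]
}}

```text
clock: 3.25
position: [0.6046, -0.0511, 0.1323]
tool_rot: [-3.142, -0.0, 1.644]
force: [0.0, -0.6, 0.1]
grip_width: 0.0001
finger_force: 0.0
```

Emit:
{"fn": "move_arm", "kwargs": {
  "moves": [
    [1,-12,0,0],
    [1,-12,0,0],
    [1,-12,60,0],
    [1,-12,110,0],
    [-3,105,110,0],
    [-3,105,110,0],
    [-3,105,110,0]
  ],
  "gripper": 1
}}

```text
clock: 4.12
position: [0.601, 0.0607, 0.242]
tool_rot: [-3.141, -0.002, 1.651]
force: [0.1, -0.6, 0.5]
grip_width: 0.0857
finger_force: 0.0
```

Run:
```python
from h import *
s=monitor.observe(); print(s["position"],s["force"])
a=grab_frame("wrist"); b=grab_frame("side")[130:290,300:460]
c=np.array([.6,-.001]);d=np.array([-.073,.997]);n=np.array([-.997,-.073])
for fx,fy,z in((.083,.018,.055),(.083,-.018,.055),(.037,.018,.055),(.037,-.018,.055),(.09,.045,.01),(.09,-.045,.01)):
    u=proj("wrist",[*(c+fx*d+fy*n),z],s); print(u.round(1)); cv2.circle(a,tuple(int(round(q)) for q in u),3,(0,255,0),1)
cv2.imwrite("pics/w2.png",np.hstack([cv2.resize(a[100:340,200:440],(400,400),interpolation=cv2.INTER_CUBIC),cv2.resize(b,(400,400),interpolation=cv2.INTER_CUBIC)]))
```

```text
[0.60096585 0.06066902 0.24204029] [ 0.07141021 -0.56936436  0.52823179]
[291.6 191. ]
[334.5 191.3]
[292.4 243. ]
[333.5 243.3]
[266.3 174.5]
[361.4 175.2]
```

View pics/w2.png

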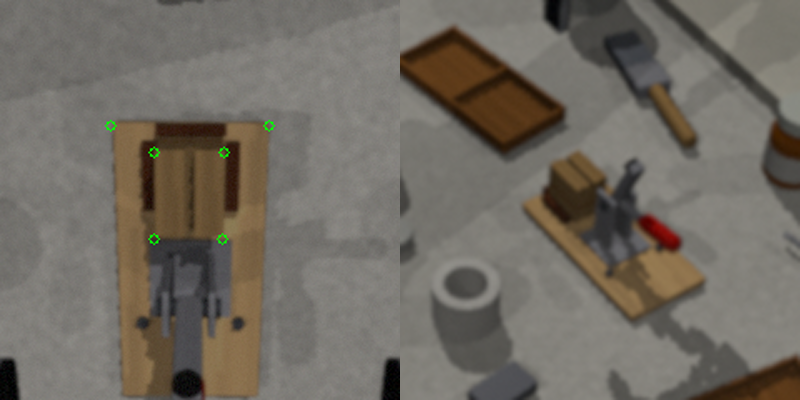

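Clamp is open (red handle lying level at right), and the block is still in the nest and matches the predicted position. Next: grasp the block.

Emit:
{"fn": "move_arm", "kwargs": {
  "moves": [
    [-5,4,-60,0],
    [-5,4,-120,0],
    [-5,4,-160,0],
    [-5,4,-185,0],
    [-5,4,-205,0],
    [-5,4,-205,0]
  ],
  "gripper": 0.8
}}

```text
clock: 4.97
position: [0.596, 0.0581, 0.0364]
tool_rot: [-3.14, 0.0, 1.643]
force: [0.3, 0.1, 0.6]
grip_width: 0.0687
finger_force: 0.0
```

Emit:
{"fn": "move_arm", "kwargs": {
  "moves": [
    [0,0,0,0],
    [0,0,0,0],
    [0,0,0,0],
    [0,0,0,0],
    [0,0,0,0],
    [0,0,0,0]
  ],
  "gripper": 0,
  "newtons": 30
}}

```text
clock: 5.72
position: [0.5972, 0.0589, 0.0385]
tool_rot: [3.14, -0.0, 1.644]
force: [-1.3, -0.2, 7.4]
grip_width: 0.0351
finger_force: 30.6
```

Emit:
{"fn": "move_arm", "kwargs": {
  "moves": [
    [0,0,10,0],
    [0,0,40,0],
    [0,0,90,0],
    [0,0,120,0],
    [-9,-298,120,-0.125],
    [-9,-298,120,-0.125],
    [-9,-298,120,-0.125],
    [-9,-298,120,-0.125],
    [-9,-298,120,-0.125],
    [-9,-298,120,-0.125],
    [-9,-298,120,-0.125],
    [-9,-298,120,-0.125]
  ]
}}

```text
clock: 7.22
position: [0.5879, -0.2377, 0.1576]
tool_rot: [3.141, -0.001, 1.521]
force: [0.7, 1.2, 0.1]
grip_width: 0.0356
finger_force: 30.2
```

Run:
```python
from h import *
s=monitor.observe(); print(s["position"],s["tool_rot"],s["grip_width"],s["force"])
a=grab_frame("wrist"); b=grab_frame("side")[180:380,340:540]
c=np.array([.5867,-.2734]);t=-.052;d=np.array([np.cos(t),np.sin(t)]);n=np.array([-d[1],d[0]])
for fx,fy,z in((.0725,.0725,.018),(.0725,-.0725,.018),(-.0725,.0725,.018),(-.0725,-.0725,.018),(.0725,0,.018),(-.0725,0,.018)):
    u=proj("wrist",[*(c+fx*d+fy*n),z],s); print(u.round(1)); cv2.circle(a,tuple(int(round(q)) for q in u),3,(0,255,0),1)
cv2.imwrite("pics/w3.png",np.hstack([cv2.resize(a,(533,400)),cv2.resize(b,(267,267))[:,:].__class__ is None or cv2.copyMakeBorder(cv2.resize(b,(267,267)),0,133,0,0,cv2.BORDER_CONSTANT)]))
```

```text
[ 0.58791666 -0.23773545  0.15760585] [ 3.14128115e+00 -5.30302746e-04  1.52057384e+00] 0.03561291519203794 [0.71474257 1.17733814 0.14972263]
[422.7 182.3]
[407.3 357.1]
[217.5 182. ]
[232.2 356.9]
[414.4 276.6]
[225.4 276.4]
```

View pics/w3.png

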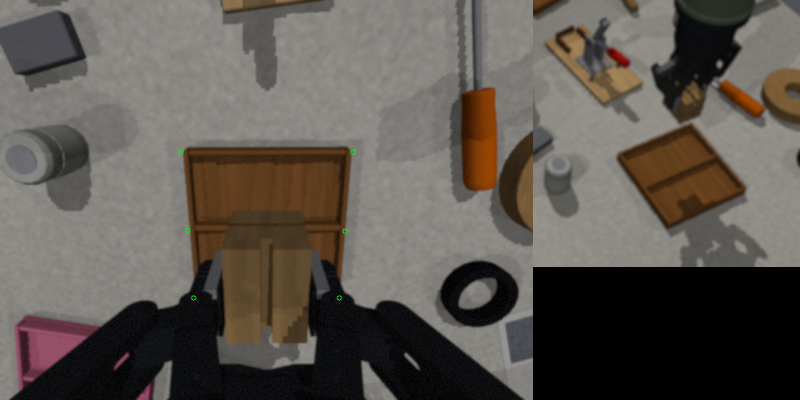

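Emit:
{"fn": "move_arm", "kwargs": {
  "moves": [
    [0,0,-55,0],
    [0,0,-90,0],
    [0,0,-110,0],
    [0,0,-118,0],
    [0,0,-122,0],
    [0,0,-124,0],
    [0,0,-124,0]
  ]
}}

```text
clock: 8.2
position: [0.5878, -0.2393, 0.0339]
tool_rot: [3.141, 0.0, 1.519]
force: [0.5, -0.2, -0.5]
grip_width: 0.0356
finger_force: 30.2
```

Emit:
{"fn": "move_arm", "kwargs": {
  "moves": [
    [0,0,0,0],
    [0,0,0,0],
    [0,0,0,0],
    [0,0,10,0],
    [0,0,60,0],
    [0,0,120,0]
  ],
  "gripper": 0.65
}}

```text
clock: 8.95
position: [0.5869, -0.2391, 0.1546]
tool_rot: [-3.14, -0.0, 1.519]
force: [0.5, -0.2, 0.9]
grip_width: 0.0555
finger_force: 0.0
```

Emit:
{"fn": "move_arm", "kwargs": {
  "moves": [
    [-178,47,30,0],
    [-178,47,30,0],
    [-178,47,30,0],
    [-178,47,30,0],
    [-178,47,30,0],
    [-178,47,30,0],
    [-178,47,30,0]
  ],
  "gripper": 1
}}

```text
clock: 9.82
position: [0.41, -0.1923, 0.183]
tool_rot: [-3.141, 0.0, 1.519]
force: [-0.6, -0.5, -0.4]
grip_width: 0.0854
finger_force: 0.0
```

Run:
```python
from h import *
s=monitor.observe(); print(s["position"],s["tool_rot"],s["grip_width"],s["force"])
a=grab_frame("wrist"); b=grab_frame("top"); np.save("s4.npy",np.r_[s["position"],s["tool_rot"]])
print(proj("wrist",[.4085,-.1923,.055],s),proj("wrist",[.4405,.2125,.07],s),proj("wrist",[.431,-.0128,.048],s))
cv2.imwrite("pics/w4.png",np.hstack([cv2.resize(a,(480,360)),cv2.resize(b[110:230,340:440],(300,360))]))
```

```text
[ 0.40995334 -0.19234536  0.1830067 ] [-3.14111102e+00  2.23000320e-04  1.51883329e+00] 0.08541298507028754 [-0.60270751 -0.45931914 -0.36887893]
[317.26556209 236.73338412] [ 347.39033463 -922.13432761] [339.53167029 -66.23865825]
```

View pics/w4.png

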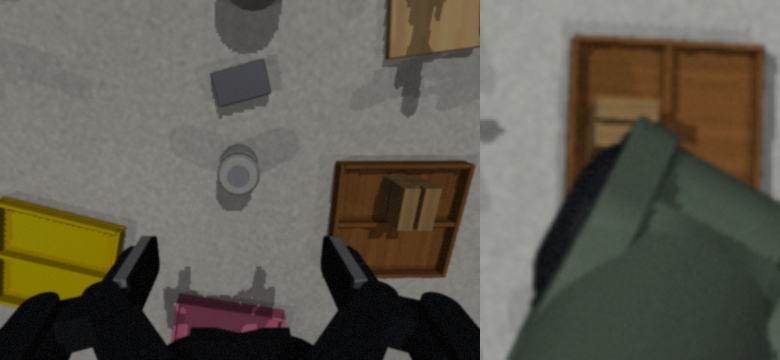

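Emit:
{"fn": "move_arm", "kwargs": {
  "moves": [
    [-1,2,-60,0],
    [-1,2,-115,0],
    [-1,2,-140,0],
    [-1,2,-151,0],
    [-1,2,-151,0]
  ]
}}

```text
clock: 10.55
position: [0.4085, -0.1903, 0.0322]
tool_rot: [-3.141, -0.0, 1.519]
force: [0.7, -0.9, 0.4]
grip_width: 0.0854
finger_force: 0.0
```

Emit:
{"fn": "move_arm", "kwargs": {
  "moves": [
    [0,0,0,0],
    [0,0,0,0],
    [0,0,0,0],
    [0,0,0,0],
    [0,0,0,0],
    [0,0,0,0]
  ],
  "gripper": 0,
  "newtons": 30
}}

```text
clock: 11.3
position: [0.409, -0.1902, 0.0331]
tool_rot: [3.14, 0.0, 1.519]
force: [-1.5, 1.1, 12.9]
grip_width: 0.0407
finger_force: 28.6
```

Emit:
{"fn": "move_arm", "kwargs": {
  "moves": [
    [0,0,30,0],
    [0,0,80,0],
    [0,0,110,0],
    [176,-119,110,0],
    [176,-119,110,0],
    [176,-119,110,0],
    [176,-119,110,0],
    [176,-119,110,0],
    [176,-119,110,0],
    [176,-119,60,0],
    [176,-119,30,0],
    [176,-119,20,0]
  ]
}}

```text
clock: 12.8
position: [0.5834, -0.3083, 0.0512]
tool_rot: [-3.139, -0.001, 1.519]
force: [-0.3, -0.2, -0.7]
grip_width: 0.0406
finger_force: 31.7
```

Emit:
{"fn": "move_arm", "kwargs": {
  "moves": [
    [0,0,-8,0],
    [0,0,-12,0],
    [0,0,-14,0],
    [0,0,-14,0]
  ]
}}

```text
clock: 13.3
position: [0.5847, -0.3092, 0.0387]
tool_rot: [3.141, 0.0, 1.519]
force: [0.2, 0.6, -1.0]
grip_width: 0.0408
finger_force: 31.7
```

Emit:
{"fn": "move_arm", "kwargs": {
  "moves": [
    [0,0,0,0],
    [0,0,0,0],
    [0,0,0,0],
    [0,0,10,0],
    [0,0,60,0],
    [0,0,120,0],
    [0,0,140,0]
  ],
  "gripper": 0.7
}}

```text
clock: 14.18
position: [0.5856, -0.31, 0.1827]
tool_rot: [3.137, 0.002, 1.518]
force: [0.3, -0.3, -0.9]
grip_width: 0.06
finger_force: 0.0
```

Emit:
{"fn": "move_arm", "kwargs": {
  "moves": [
    [-154,297,15,0.08],
    [-154,297,15,0.08],
    [-154,297,15,0.08],
    [-154,297,15,0.08],
    [-154,297,15,0.08],
    [-154,297,15,0.08],
    [-154,297,15,0.08],
    [-154,297,15,0.08],
    [-154,297,15,0.08]
  ],
  "gripper": 1
}}

```text
clock: 15.3
position: [0.4308, -0.013, 0.1932]
tool_rot: [-3.142, 0.0, 1.597]
force: [0.8, 0.7, 0.4]
grip_width: 0.0854
finger_force: 0.0
```

Run:
```python
from h import *
s=monitor.observe(); print(s["position"],s["tool_rot"],s["grip_width"],s["force"])
a=grab_frame("wrist"); b=grab_frame("side")
print(proj("wrist",[.431,-.0128,.048],s),proj("wrist",[.441,.2125,.07],s))
cv2.imwrite("pics/w5.png",np.hstack([cv2.resize(a,(480,360)),cv2.resize(b[250:370,390:510],(320,360))]))
```

```text
[ 0.4307864  -0.01304948  0.19322144] [-3.14155132e+00  2.91838680e-04  1.59723020e+00] 0.08543283285031467 [0.81517785 0.72087101 0.38053652]
[319.54928772 229.3393739 ] [ 350.8732139  -183.57497859]
```

View pics/w5.png

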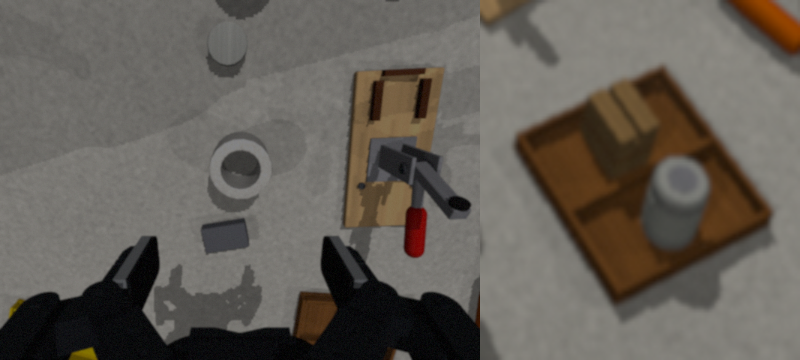

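Emit:
{"fn": "move_arm", "kwargs": {
  "moves": [
    [0,2,-60,0],
    [0,2,-115,0],
    [0,2,-142,0],
    [0,2,-155,0],
    [0,2,-155,0]
  ]
}}

```text
clock: 16.02
position: [0.4305, -0.0105, 0.0382]
tool_rot: [-3.141, 0.0, 1.598]
force: [-0.4, 0.2, -0.4]
grip_width: 0.0855
finger_force: 0.0
```

Emit:
{"fn": "move_arm", "kwargs": {
  "moves": [
    [0,0,0,0],
    [0,0,0,0],
    [0,0,0,0],
    [0,0,0,0],
    [0,0,0,0]
  ],
  "gripper": 0,
  "newtons": 30
}}

```text
clock: 16.65
position: [0.4312, -0.0102, 0.0395]
tool_rot: [3.139, -0.0, 1.598]
force: [-1.7, -0.8, 11.9]
grip_width: 0.0625
finger_force: 29.9
```

Emit:
{"fn": "move_arm", "kwargs": {
  "moves": [
    [0,0,30,0],
    [0,0,80,0],
    [0,0,110,0],
    [175,228,110,0.166],
    [175,228,110,0.166],
    [175,228,110,0.166],
    [175,228,110,0.166],
    [175,228,110,0.166],
    [175,228,110,0.166],
    [175,228,110,0.166],
    [175,228,110,0.166]
  ]
}}

```text
clock: 18.02
position: [0.6053, 0.2169, 0.1489]
tool_rot: [3.141, 0.0, 1.764]
force: [-0.1, 0.1, -1.3]
grip_width: 0.0622
finger_force: 34.9
```

Run:
```python
from h import *
s=dict(position=np.array([.59924,.1050,.21496]),tool_rot=np.array([-3.14088,-.0002,1.64354]))
x=np.array([.981,.192]);y=np.array([-.192,.981]);c=np.array([.597,.2617])
for u,v,a in((299,138,-1),(399,126,1)): print(ray("wrist",u,v,.018,s)[:2],c+a*.045*x-.095*y)
s=monitor.observe();print(s["position"],s["tool_rot"])
a=grab_frame("wrist")
for a1 in(-1,1):
  for b in(-1,0,1):
    u=proj("wrist",[*(c+a1*.045*x+b*.095*y),.018],s); cv2.circle(a,tuple(int(round(q)) for q in u),3,(0,255,0),1)
cv2.imwrite("pics/w6.png",a)
```

```text
[0.57775655 0.16726233] [0.571095 0.159865]
[0.65899105 0.18269617] [0.659385 0.177145]
[0.60526799 0.21687536 0.14892914] [3.14134460e+00 7.56472358e-05 1.76369501e+00]
```

View pics/w6.png

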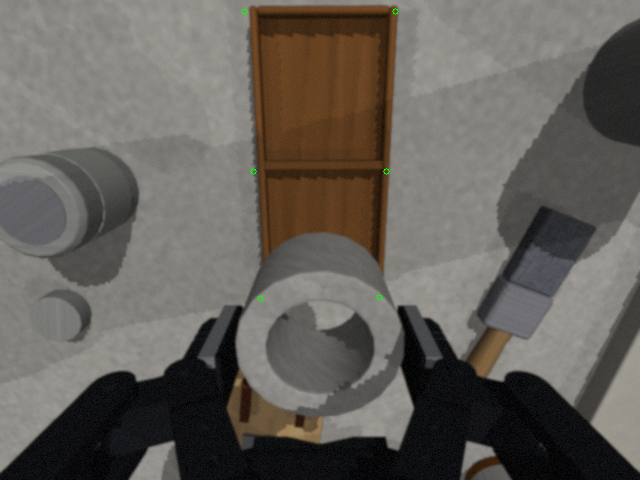

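Emit:
{"fn": "move_arm", "kwargs": {
  "moves": [
    [1.5,2.5,-50,0],
    [1.5,2.5,-80,0],
    [1.5,2.5,-94,0],
    [1.5,2.5,-100,0],
    [1.5,2.5,-103,0],
    [1.5,2.5,-105,0],
    [1.5,2.5,-105,0],
    [1.5,2.5,-105,0]
  ]
}}

```text
clock: 19.08
position: [0.6075, 0.2205, 0.0447]
tool_rot: [3.14, -0.0, 1.765]
force: [-3.4, -1.3, 9.3]
grip_width: 0.0621
finger_force: 35.9
```

Emit:
{"fn": "move_arm", "kwargs": {
  "moves": [
    [0,0,0,0],
    [0,0,0,0],
    [0,0,0,0],
    [0,0,20,0],
    [0,0,70,0],
    [0,0,130,0],
    [-60,0,150,0],
    [-120,0,150,0],
    [-168,-7,150,0],
    [-168,-7,150,0],
    [-168,-7,150,0],
    [-168,-7,150,0]
  ],
  "gripper": 1
}}

```text
clock: 20.58
position: [0.4399, 0.2134, 0.1936]
tool_rot: [3.141, -0.0, 1.764]
force: [-0.2, 0.2, 1.4]
grip_width: 0.0855
finger_force: 0.0
```

Run:
```python
from h import *
s=monitor.observe(); print(s["position"],s["tool_rot"],s["grip_width"],s["force"])
a=grab_frame("wrist"); b=grab_frame("side")
print(proj("wrist",[.440,.212,.07],s))
cv2.imwrite("pics/w7.png",np.hstack([cv2.resize(a,(480,360)),cv2.resize(b[120:240,270:390],(320,360))]))
```

```text
[0.43993697 0.21335446 0.19359775] [ 3.14083888e+00 -2.70948515e-05  1.76418157e+00] 0.08551212260135856 [-0.20818187  0.22304929  1.37260397]
[318.82366602 240.35989991]
```

View pics/w7.png

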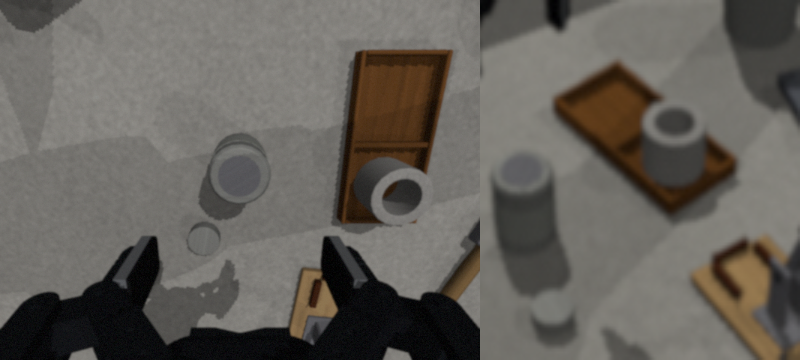

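Emit:
{"fn": "move_arm", "kwargs": {
  "moves": [
    [-0.5,3,-60,0],
    [-0.5,3,-110,0],
    [-0.5,3,-137,0],
    [-0.5,3,-148,0],
    [-0.5,3,-148,0]
  ]
}}

```text
clock: 21.3
position: [0.4387, 0.2162, 0.0452]
tool_rot: [-3.141, 0.0, 1.764]
force: [0.6, -0.4, 0.2]
grip_width: 0.0856
finger_force: 0.0
```

Emit:
{"fn": "move_arm", "kwargs": {
  "moves": [
    [0,0,0,0],
    [0,0,0,0],
    [0,0,0,0],
    [0,0,0,0],
    [0,0,0,0]
  ],
  "gripper": 0,
  "newtons": 40
}}

```text
clock: 21.92
position: [0.439, 0.2167, 0.0465]
tool_rot: [3.14, -0.001, 1.765]
force: [-1.2, -1.3, 11.3]
grip_width: 0.0588
finger_force: 40.7
```

Emit:
{"fn": "move_arm", "kwargs": {
  "moves": [
    [0,0,30,0],
    [0,0,80,0],
    [0,0,105,0],
    [150,93,105,0],
    [150,93,105,0],
    [150,93,105,0],
    [150,93,105,0],
    [150,93,105,0],
    [150,93,65,0],
    [150,93,35,0],
    [150,93,25,0],
    [150,93,20,0]
  ]
}}

```text
clock: 23.42
position: [0.5885, 0.3092, 0.066]
tool_rot: [3.141, -0.0, 1.765]
force: [0.2, -0.1, -1.8]
grip_width: 0.0581
finger_force: 45.5
```

Emit:
{"fn": "move_arm", "kwargs": {
  "moves": [
    [0,0,-6,0],
    [0,0,-10,0],
    [0,0,-13,0],
    [0,0,-15,0],
    [0,0,-15,0]
  ]
}}

```text
clock: 24.05
position: [0.5886, 0.3094, 0.0516]
tool_rot: [3.141, -0.0, 1.765]
force: [-8.2, -2.5, 17.4]
grip_width: 0.0582
finger_force: 47.7
```

Emit:
{"fn": "move_arm", "kwargs": {
  "moves": [
    [0,0,0,0],
    [0,0,0,0],
    [0,0,0,0],
    [0,0,20,0],
    [0,0,70,0],
    [0,0,130,0],
    [-60,-60,170,0],
    [-100,-60,200,0],
    [-100,-60,200,0],
    [-100,-60,200,0]
  ],
  "gripper": 1
}}

```text
clock: 25.3
position: [0.4887, 0.2498, 0.2518]
tool_rot: [3.14, -0.001, 1.765]
force: [0.9, 0.7, -0.3]
grip_width: 0.0853
finger_force: 0.0
```

Run:
```python
from h import *
s=monitor.observe(); print(s["position"],s["force"])
a=grab_frame("wrist"); b=grab_frame("side"); t=grab_frame("top")
cv2.imwrite("pics/w8.png",np.vstack([np.hstack([cv2.resize(a,(400,300)),cv2.resize(t[100:250,100:300],(400,300))]),np.hstack([cv2.resize(b[120:240,280:440],(400,300)),cv2.resize(b[240:360,380:540],(400,300))])]))
```

```text
[0.48868164 0.24980583 0.25177736] [ 0.94101734  0.7142514  -0.29573867]
```

View pics/w8.png

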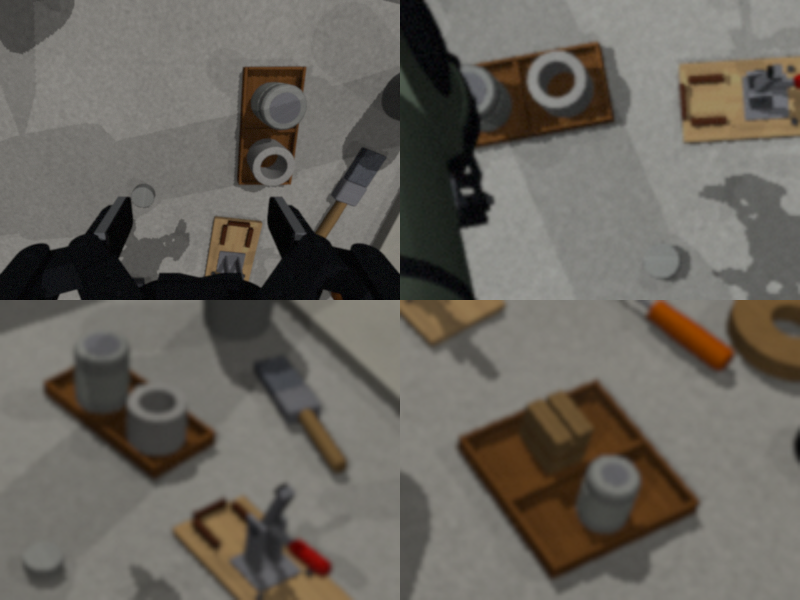

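All four items stand upright in their own compartments, the clamp is open, and the gripper is clear. Handing in.

```bash
python3 -c "
from h import *
print(bot.job_done())"
```

```text
the job is handed in; nothing more can be done
None
```

I handed the job in at about 25 s on the robot clock. The last pictures show the clamp open, the large tin and tape roll in the long tray, and the small tin and block in the square tray, each standing upright in its own compartment; the hand-in call returned no verdict.

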